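Load a slide carrier from the rack onto the microscope stage

TASK

Load the microscope: slide the top slide carrier off the stack, out through the mouth of the steel rack, leaving the three carriers under it where they are, and clamp it in the holder on the gliding stage: pressed up against the sprung jaw, lowered, and let back so that it lies flat on the seat, between the side guides, with the jaw holding it against the fixed stop. Its glass slides lie loose in it, so keep it level throughout, and leave the jar, the dish and the slide box alone.

Things in the scene. Friction and masses are not known exactly. Their poses are not given: they have to be found in the camera images.
- rack: Fixed rack of folded sheet steel holding a stack of four slide carriers. Origin: on the bench under its centre, z up, x along the stack's long side; its open mouth faces its own -x. Floor 14 mm above the bench, top face of the stack 46 mm. Cheeks along x, 3 mm thick, inner faces at y = +-33.5 mm, tops turned inwards as flanges (see rack_mouth).
- rack_mouth (a point): Middle of the open mouth (x = -52 mm in the rack's frame), level with the stack's top face. The flanges run the whole length, reach in to y = +-27 mm, 50.5 to 53.5 mm above the bench: the stack's top face is free from above between them (54 mm wide), but the top carrier can rise only 4.5 mm and leaves only through the mouth. Nothing stands before the mouth.
- rack_rear (a point): Middle of the rear end (x = +53 mm in the rack's frame), level with the stack's top face. Two stop lips, x = 51.5 to 54.5 mm, keep the carriers from going out backwards; between them it is open (y = -25 to +25 mm, from 14 mm above the bench up), so that a fingertip can push a carrier's rear edge and follow it in between the flanges.
- top_carrier_mid (a point): Centre (half-way up) of the top carrier of the stack: white plastic frame 100 mm (its x, along the rack's x) x 64 mm (its y) x 8 mm (z up), 100 to 180 g, with two loose glass slides. Its rear edge starts up to 6 mm from the rear lips. It rests by friction alone on an identical carrier: a push meant for it must bear on its own 8 mm edge only.
- carrier2_mid (a point): Second carrier from the top. Same make and size as the top carrier (100 x 64 x 8 mm); this point is its centre.
- carrier3_mid (a point): Third carrier from the top. Same make and size as the top carrier (100 x 64 x 8 mm); this point is its centre.
- carrier4_mid (a point): Bottom carrier, on the rack's floor. Same make and size as the top carrier (100 x 64 x 8 mm); this point is its centre.
- seat (a point): Fixed gliding stage, white base 200 x 150 mm (x, y), with a carrier holder. This point is where the middle of a clamped carrier's underside lies, on the seat's top face, 40 mm above the bench; z up, sprung jaw towards -x, fixed stop towards +x. The seat bar is 44 mm wide (y): 10 mm of the carrier overhangs each side, 12 mm clear above the black plate below, for the fingers.
- fixed_stop (a point): Foot of the fixed stop's face, 50 mm from the seat point along its +x; the stop is 4 mm high above the seat, 44 mm wide. Two side guides, also 4 mm high, stand at x = +17 to +43 mm of the seat point, inner faces at y = +-35 mm.
- jaw_face (a point): Middle of the sprung jaw's upright face, which looks to the seat's +x: 40 mm wide, its top 16.5 mm above the seat. At rest it is 45 mm from the seat point, so only 95 mm from the fixed stop. Higher than the stop: a carrier held level just above the stop can push it back and then be lowered; when let go, the jaw slides it back to the stop.
- jaw (a joint): How far the jaw is pushed back towards the seat's -x, in m: 0 at rest, 0.014 at most, 0.005 with a carrier clamped. Its spring gives 3 N at rest and 0.3 N more per mm. The carrier rubs on it while being lowered (2 to 4 N), and one let go before it lies on the seat stays pinched above it.
- jar: Small glass specimen jar with black cap, 54 mm across, 66 mm high. Origin: centre of its underside. Leave alone.
- dish: Covered glass petri dish, 94 mm across, 15 mm high. Origin: centre of its underside. Leave alone.
- slide_box: Black plastic slide box, 45 x 90 x 32 mm. Origin: centre of its underside. Leave alone.

How it is judged:
By the outcome, as a careful person would: the job done as asked, in the order asked, and still so for the second after the job is handed in, with the robot touching nothing.
It also fails if it takes over 54 s, if anything falls off the work surface, if the arm or the gripper's body presses on something with over 40 N, if the wrist force passes 120 N, or if a joint passes its speed limit or range.

ROBOT

A 7-joint arm with a two-finger parallel gripper is mounted at the origin on the work surface. World frame = base frame: x ahead of the robot, y to its left, z up, the work surface at z = 0. Lengths are in m, angles in rad, forces in N, time in s.
With the tool pointing down it reaches from about 0.4 to 0.85 m from the base axis. Payload 4.4 kg.
Tool frame: the origin (TCP) lies at the centre of the arm's flange, where the gripper is bolted on; the fingertips stand 199 mm ahead of it and the grasp point (between the pads) lies 180 mm ahead of it; z points along the fingers, y is the direction in which the jaws open and shut (so a half turn about z gives the same grasp; the last joint's range is limited). The gripper opens to 94 mm and grips with 3 to 60 N. Pads are 16 mm wide; open, the fingers measure 119 mm over their backs; the gripper's body (75 mm by 177 mm) begins 78 mm behind the grasp point.
Start: joints at [1.035, 0.628, 0.038, 1.517, -0.027, 0.996, -0.02], TCP at [0.294, -0.58, 0.405] pointing down, gripper open.
Joint ranges: [-3.06, 3.06], [-0.37, 2.12], [-1.25, 1.32], [0.18, 2.47], [-1.1, 4.24], [0.23, 1.98], [-2.94, 2.94]. Speed limits (rad/s): [2.57, 2.57, 3.14, 3.14, 3.14, 3.14, 3.14].

INTERFACE

Orientations are given as [roll, pitch, yaw] about the fixed x, y, z axes, in that order (R = Rz(yaw) Ry(pitch) Rx(roll)).
In Python, from rig import r, hand, telemetry, imaging, workorder, finder gives the robot as it stands. Calls block until the motion is done:
- r.goto(position, orientation): joint-space move of the TCP to a pose.
- r.movel(position, attitude=None, feed=0.15): straight line of the TCP; attitude=None keeps the orientation; feed is the mean speed in m/s.
- r.goto_joints(angles): joint-space move.
- hand.command_gripper(opening, grasp_force=None): finger opening in m; grasp_force is the grip in N (None keeps the last); returns when the fingers have stopped.
- r.hold(seconds).
- r.solve_ik(position, orientation): joint angles nearest the present ones, or None.
- telemetry.state(): the state.
- imaging.capture(name): name is "scene" or "top" or "wrist"; returns a dict with "img" (480x640x3 uint8, red, green, blue), "fx", "fy", "cx", "cy" (pixels), "position" and "orientation" of the camera in the world. Camera axes: x right, y up, looking along -z (the intrinsics and any distortion apply to the point x, -y, -z); pixel columns grow to the right and rows downward; lengths in m; the calibration is good to about 2 mm. A picture is of the moment at which its call begins. There is no depth.
A pose or a line that the arm cannot do raises r.PlanningError and nothing moves.
- workorder.job_done(): hands the job in, once; it reports no verdict.
Trained networks look in the newest picture that a camera, given by its name, has taken for a name from the list of things; names that differ only in an ending like _2 or _b are one class to them, and where a whole thing is asked for, a point or a joint stands for the part that bears it (a point fixed in the world has none). Each returns a list of dicts, best first, with "conf" (0 to 1); they miss things now and then, are a little off and sometimes report something else, mostly with a low value. They report only what shows in the picture. A call takes as long as a camera call.
- finder.masks_of(camera, label): "mask" (480x640 bool, what is visible of it) and "location" ([column, row] in pixels, amid what is visible of it).
The state is a dict: "t": time; "joint_pos": joint angles; "joint_vel": joint speeds; "joint_torque": joint torques, N m; "position": TCP position; "tcp_rot": TCP orientation; "wrist_force": force on the tool from outside, world axes, zero at the start; "moment": the same for the moment, N m; "gripper_width": finger opening in m.
Only numpy, scipy, OpenCV 4.12 (cv2) and the standard library are available. Lean on these libraries where they do the work, as an engineer would, in place of code of your own. Each camera call takes 0.05 s, during which the arm holds its last target. There are 200 camera calls.

## Working session

There is one attempt and no reset: what is moved stays moved. The work goes in short steps, each a Python script; the robot and the scene stay as the last script left them, time stands still between calls to the robot, and variables do not carry over. Pictures are saved under pics/ and viewed, about 8 in all and at most 12, crops included, and the job is handed in when it is done.

```bash
ls; mkdir -p pics; python3 - <<'E'
from rig import r,hand,telemetry,imaging,finder
import cv2,numpy as np
for c in ["scene","top"]:
    d=imaging.capture(c); cv2.imwrite(f"pics/{c}0.png",d["img"][:,:,::-1])
    print(c,{k:v for k,v in d.items() if k!="img"})
    for l in ["rack","rack_mouth","rack_rear","top_carrier_mid","seat","fixed_stop","jaw_face","jar","dish","slide_box"]:
        try:
            m=finder.masks_of(c,l); print(l,[(round(x["conf"],2),np.round(x["location"],1).tolist(),int(x["mask"].sum())) for x in m[:3]])
        except Exception as e: print(l,repr(e))
print(telemetry.state())
E
```

```text
pics
scene {'fx': 613.4605012697718, 'fy': 613.4605012697718, 'cx': 319.40233554329745, 'cy': 245.96226286599378, 'position': array([0.98125789, 0.71151049, 0.71712335]), 'orientation': array([0.89979104, 0.01195806, 2.60537191])}
rack [(0.68, [350.8, 337.6], 1883)]
rack_mouth [(0.76, [349.5, 337.2], 1832), (0.65, [360.5, 175.8], 870), (0.22, [213.6, 336.0], 2389)]
rack_rear [(0.72, [349.1, 336.5], 1679), (0.21, [272.8, 405.3], 2153)]
top_carrier_mid [(0.61, [364.2, 318.2], 1747)]
seat [(0.8, [298.5, 205.8], 5274)]
fixed_stop [(0.57, [295.2, 205.1], 5215)]
jaw_face [(0.63, [273.8, 406.2], 2157), (0.5, [279.5, 177.0], 173)]
jar [(0.81, [275.5, 407.8], 2181)]
dish [(0.71, [215.5, 336.1], 2349)]
slide_box [(0.6, [360.8, 174.9], 884)]
top {'fx': 473.42998794942446, 'fy': 473.42998794942446, 'cx': 323.41678170482237, 'cy': 243.70905891884098, 'position': array([0.38599035, 0.00257366, 0.85242734]), 'orientation': array([ 0.21240554, -0.00234516, -1.52684602])}
rack [(0.75, [230.4, 239.2], 1226)]
rack_mouth [(0.85, [225.3, 235.3], 1105), (0.5, [235.7, 218.7], 1701)]
rack_rear [(0.74, [227.
[... 316 characters left out ...]
, 1529)]
{'t': 1.1, 'joint_pos': array([ 1.03520332,  0.62837664,  0.03850871,  1.51737793, -0.02702526,
        0.99631537, -0.01998708]), 'joint_vel': array([ 0.00164214,  0.00056199,  0.00031371, -0.00074262,  0.00074075,
        0.00044872,  0.0003396 ]), 'joint_torque': array([ 2.30579799e-04, -5.49606657e+01,  1.14280768e+00, -1.86946785e+01,
       -5.24824625e-02,  1.58536714e-02,  5.24321604e-05]), 'position': array([ 0.29428177, -0.57958528,  0.4047008 ]), 'tcp_rot': array([ 3.14155256e+00, -5.46267583e-05,  4.69760649e-01]), 'wrist_force': array([ 0.16417879, -0.48868189,  0.09356516]), 'moment': array([ 0.07050669,  0.0182098 , -0.04806938]), 'gripper_width': 0.09397966973564617}
```

View images.

```bash
python3 - <<'E'
import cv2,numpy as np
t=cv2.imread("pics/top0.png"); s=cv2.imread("pics/scene0.png")
a=cv2.resize(t[150:390,160:560],None,fx=2,fy=2,interpolation=cv2.INTER_CUBIC); cv2.imwrite("pics/topc.png",a)
b=cv2.resize(s[140:380,180:440],None,fx=2.5,fy=2.5,interpolation=cv2.INTER_CUBIC); cv2.imwrite("pics/scenec.png",b)
E
```

```text
(no output)
```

View pics/topc.png

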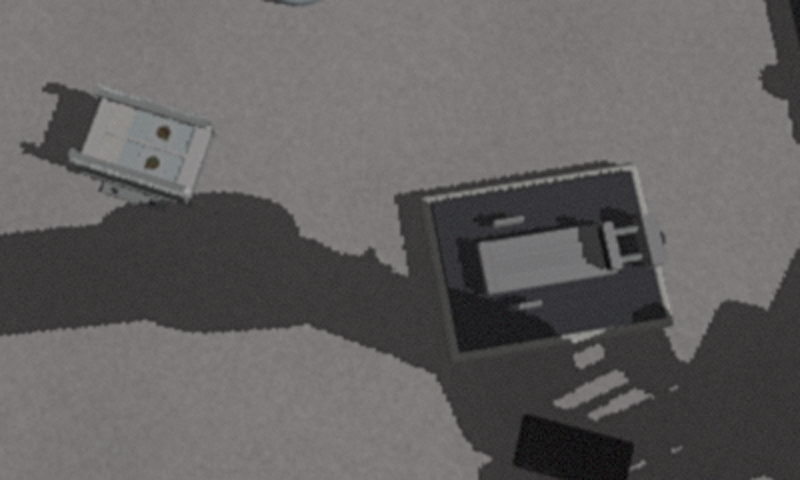

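View pics/scenec.png

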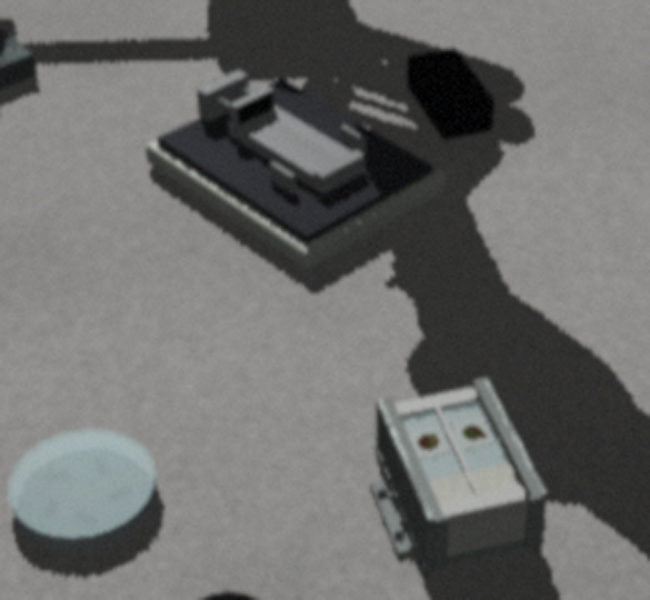

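```bash
cat > h.py <<'E'
import numpy as np,cv2
from scipy.spatial.transform import Rotation as R
from rig import r,hand,telemetry,imaging,finder
def cam(d): return R.from_euler('xyz',d["orientation"]).as_matrix(),np.array(d["position"])
def p2w(d,px,z):
    M,p=cam(d); px=np.atleast_2d(px).astype(float)
    v=np.c_[(px[:,0]-d["cx"])/d["fx"],-(px[:,1]-d["cy"])/d["fy"],-np.ones(len(px))]@M.T
    return p+v*((z-p[2])/v[:,2])[:,None]
def w2p(d,w):
    M,p=cam(d); c=(np.atleast_2d(w)-p)@M
    return np.c_[d["cx"]+d["fx"]*c[:,0]/-c[:,2],d["cy"]-d["fy"]*c[:,1]/-c[:,2]]
def snap(c,f):
    d=imaging.capture(c); cv2.imwrite(f"pics/{f}.png",d["img"][:,:,::-1]); np.save(f"pics/{f}.npy",d,allow_pickle=True); return d
E
python3 - <<'E'
from h import *
d=imaging.capture("top")
k=lambda a:np.array(a)/2+[160,150]
f=lambda a,z:np.round(p2w(d,k(a),z)[:,:2],4).tolist()
print("rack",f([(100,90),(213,125),(190,200),(72,160)],.0535))
print("carrier?",f([(103,97),(200,125),(187,188),(83,158)],.046))
print("seat bar",f([(480,243),(580,228),(590,275),(487,293)],.04))
print("jaw",f([(602,225),(612,270)],.0565)); print("plate",f([(428,200),(635,165),(670,320),(457,355)],.02))
w=imaging.capture("wrist");s=telemetry.state()
T=R.from_euler('xyz',s["tcp_rot"]).as_matrix();M,p=cam(w)
print({a:w[a] for a in("fx","fy","cx","cy")},T.T@(p-s["position"]),(T.T@M).round(3).tolist(),s["t"])
E
```

```text
rack [[0.6371, 0.2121], [0.6096, 0.1103], [0.5419, 0.1254], [0.5727, 0.2303]]
carrier? [[0.6331, 0.2107], [0.6112, 0.1228], [0.5539, 0.13], [0.5767, 0.223]]
seat bar [[0.5178, -0.1265], [0.5348, -0.2133], [0.4941, -0.2214], [0.4747, -0.1329]]
jaw [[0.5352, -0.2277], [0.497, -0.2355]]
plate [[0.5579, -0.0827], [0.5985, -0.2691], [0.4604, -0.2962], [0.422, -0.1107]]
{'fx': 379.3940782077266, 'fy': 379.3940782077266, 'cx': 323.6172590349252, 'cy': 243.06945937977886} [0.07907954 0.0015231  0.01992189] [[-0.001, 0.964, 0.266], [1.0, 0.001, 0.001], [0.0, 0.266, -0.964]] 1.2
```

```bash
python3 - <<'E'
from h import *
def look(c,psi,f,off=.06,z=.36):
    u=np.array([np.cos(psi),np.sin(psi)])
    p=np.r_[np.array(c)-off*u,z]
    r.goto(p,[np.pi,0,psi]); r.hold(.15); snap("wrist",f)
    print(f,telemetry.state()["t"],telemetry.state()["joint_pos"].round(2))
look((.505,-.18),1.785,"seat1")
look((.592,.17),1.297,"rack1")
E
```

```text
seat1 2.9167 [ 0.57  0.58 -0.29  1.79  0.22  0.81  0.39]
rack1 4.45 [-0.15  0.59 -0.14  1.74  0.11  0.81 -0.61]
```

View pics/seat1.png

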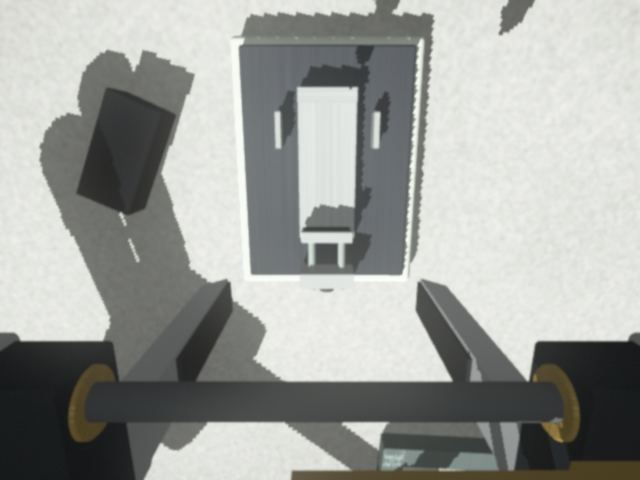

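View pics/rack1.png

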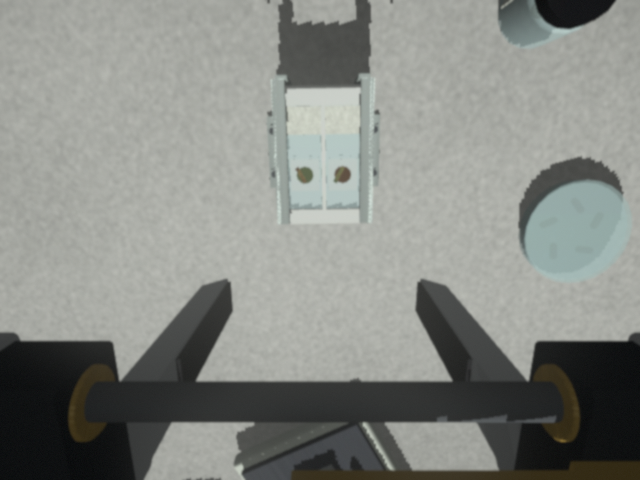

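```bash
python3 - <<'E'
import cv2,numpy as np
s=cv2.imread("pics/scene0.png")[285:370,325:405]; a=cv2.imread("pics/rack1.png")[65:235,255:390]
s=cv2.convertScaleAbs(s,alpha=1.6)
f=lambda i,h:cv2.resize(i,None,fx=h/i.shape[0],fy=h/i.shape[0],interpolation=cv2.INTER_CUBIC)
s,a=f(s,480)[:,:400],f(a,480); o=np.hstack([s,a]);print(o.shape,480/170,480/85); cv2.imwrite("pics/z.png",o)
E
```

```text
(480, 781, 3) 2.823529411764706 5.647058823529412
```

View pics/z.png

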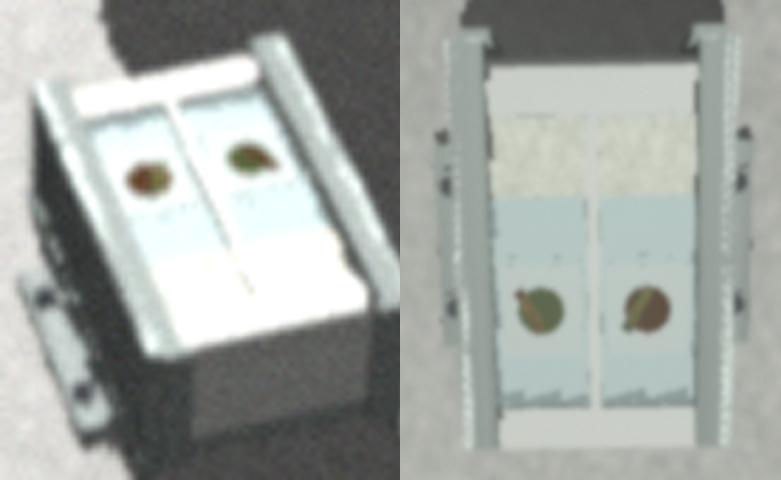

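```bash
python3 - <<'E'
import cv2,numpy as np
from h import *
a=cv2.imread("pics/seat1.png")[72:262,255:400]
cv2.imwrite("pics/z2.png",cv2.resize(a,None,fx=3,fy=3,interpolation=cv2.INTER_CUBIC))
d=np.load("pics/rack1.npy",allow_pickle=True).item()
k=lambda a:(np.array(a)-[400,0])/2.8235+[255,65]
psi=1.297;U=np.array([[np.cos(psi),np.sin(psi)],[-np.sin(psi),np.cos(psi)]])
f=lambda n,a,z:print(n,(p2w(d,k(a),z)[:,:2]*1e3).round(1).tolist(),((p2w(d,k(a),z)[:,:2]-[.592,.17])@U.T*1e3).round(1).tolist())
f("flange inner L(+y) rear, front; R",[(487,60),(498,440),(697,60),(695,440)],.0535)
f("flange ends rear L,R front L,R",[(465,28),(715,28),(485,447),(715,447)],.0535)
f("carrier rear, front",[(595,64),(598,445)],.046)
M,p=cam(d);print(p)
E
```

```text
flange inner L(+y) rear, front; R [[583.3, 225.5], [557.3, 132.4], [633.6, 211.2], [609.1, 117.7]] [[51.0, 23.3], [-45.6, 23.2], [50.9, -29.0], [-45.7, -30.6]]
flange ends rear L,R front L,R [[580.3, 234.0], [639.8, 217.1], [553.3, 131.5], [613.9, 114.3]] [[58.4, 28.6], [58.2, -33.2], [-47.5, 26.8], [-47.7, -36.1]]
carrier rear, front [[609.2, 218.1], [582.8, 122.0]] [[50.9, -3.6], [-48.7, -4.1]]
[0.59935544 0.18436068 0.34000516]
```

View pics/z2.png

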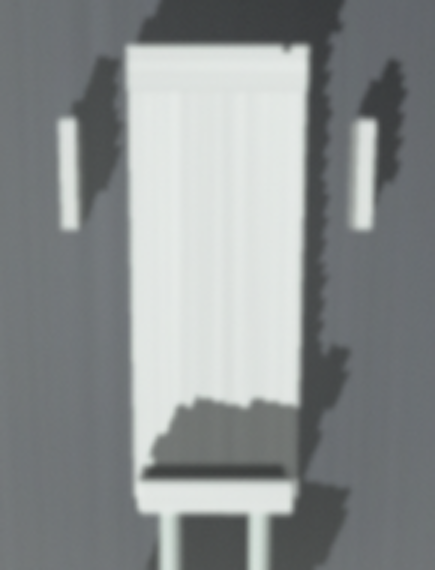

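```bash
python3 - <<'E'
from h import *
d=np.load("pics/seat1.npy",allow_pickle=True).item()
psi=1.785;U=np.array([[np.cos(psi),np.sin(psi)],[-np.sin(psi),np.cos(psi)]])
def f(n,a,z):
    q=p2w(d,np.array(a)/3+[255,72],z)[:,:2]; print(n,((q-[.505,-.18])@U.T*1e3).round(1).tolist())
f("stop foot",[(130,90),(305,90)],.04)
f("stop outer top",[(127,45),(309,45)],.044)
f("guide inner top: L far near, R far near",[(77,118),(79,230),(355,118),(351,230)],.044)
f("jaw top edge",[(137,480),(297,480)],.0565)
f("bar edges L,R far,near",[(130,100),(133,460),(304,100),(299,460)],.04)
d2=imaging.capture("top");print(telemetry.state()["t"])
E
```

```text
stop foot [[41.0, 17.5], [40.9, -25.9]]
stop outer top [[50.9, 17.7], [50.8, -26.4]]
guide inner top: L far near, R far near [[34.2, 30.4], [7.5, 30.8], [34.0, -38.0], [7.2, -37.9]]
jaw top edge [[-54.5, 16.6], [-54.6, -24.4]]
bar edges L,R far,near [[38.7, 17.5], [-53.0, 18.7], [38.5, -25.7], [-53.1, -26.2]]
4.5
```

```bash
cat >> h.py <<'E'
def frame(o,psi):
    o=np.array(o);A=np.array([[np.cos(psi),-np.sin(psi)],[np.sin(psi),np.cos(psi)]])
    return lambda x,y,z:np.r_[o+A@[x,y],z]
RY,SY=1.301,1.784
rk=frame((.5963,.1731),RY); st=frame((.5108,-.1882),SY)
def F(n=""):
    s=telemetry.state(); print(n,round(s["t"],2),"pos",s["position"].round(4),"F",s["wrist_force"].round(2),"M",s["moment"].round(2),"w",round(s["gripper_width"],4))
E
python3 - <<'E'
from h import *
hand.command_gripper(0.0,20)
r.movel(rk(.085,-.0005,.30),[np.pi,0,RY],feed=.2); r.movel(rk(.085,-.0005,.2405),feed=.12); F("down")
r.movel(rk(.058,-.0005,.2405),feed=.1); F("near")
for x in (.052,.045,.030,.0145):
    r.movel(rk(x,-.0005,.2405),feed=.05); F(x)
d=snap("wrist","push1"); snap("scene","push1s")
w=cv2.imread("pics/push1.png"); s=cv2.imread("pics/push1s.png")[250:400,280:440]
cv2.imwrite("pics/z3.png",np.hstack([cv2.resize(w,(440,330)),cv2.resize(s,(352,330),interpolation=cv2.INTER_CUBIC)]))
E
```

```text
down 7.52 pos [0.6198 0.2547 0.241 ] F [-0.34  0.45 -0.5 ] M [ 0.03 -0.12 -0.03] w 0.0005
near 7.93 pos [0.6126 0.2284 0.2412] F [ 1.43  0.19 -0.71] M [-0.04 -0.03 -0.03] w 0.0008
0.052 8.2 pos [0.6107 0.2231 0.2406] F [ 0.11 -0.26 -0.38] M [ 0.02 -0.   -0.03] w 0.0001
0.045 8.49 pos [0.6087 0.2158 0.2404] F [0.12 0.13 0.21] M [-0.   -0.12  0.04] w 0.0006
0.03 8.94 pos [0.6048 0.2012 0.2405] F [0.79 0.19 0.42] M [-0.06 -0.04 -0.01] w 0.0004
0.0145 9.4 pos [0.6006 0.1863 0.2405] F [-0.25 -0.42 -0.82] M [-0.02 -0.06  0.02] w 0.0005
```

View pics/z3.png

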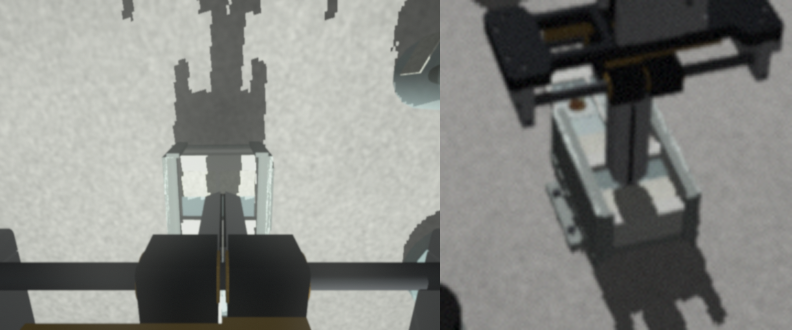

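```bash
python3 - <<'E'
from h import *
r.movel(rk(.019,-.0005,.2405),feed=.05); r.movel(rk(.019,-.0005,.31),feed=.15)
r.movel(rk(-.08,-.0005,.36),feed=.2); hand.command_gripper(.094); r.hold(.1)
d=snap("wrist","push2");F()
a=d["img"][:,:,::-1][20:280,200:460]; cv2.imwrite("pics/z4.png",cv2.resize(a,None,fx=2.3,fy=2.3,interpolation=cv2.INTER_CUBIC))
E
```

```text
12.68 pos [0.5755 0.0959 0.36  ] F [0.29 0.77 1.05] M [ 0.01 -0.05  0.01] w 0.0942
```

View pics/z4.png

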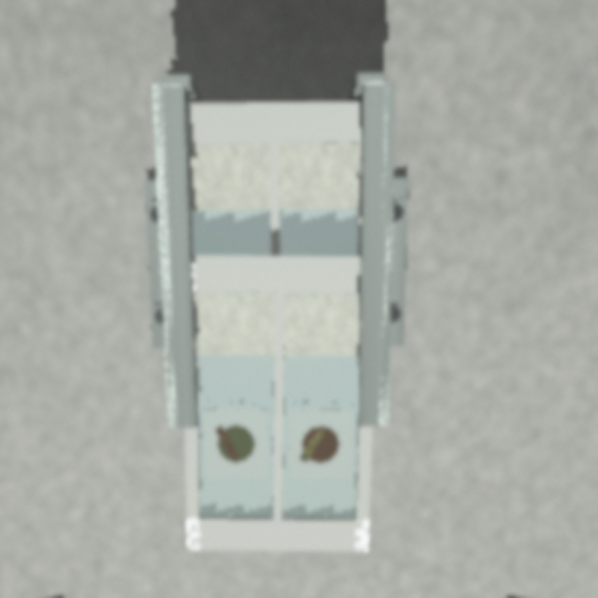

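```bash
python3 - <<'E'
from h import *
d=np.load("pics/push2.npy",allow_pickle=True).item()
A=np.array([[np.cos(RY),np.sin(RY)],[-np.sin(RY),np.cos(RY)]])
def f(n,a,z): print(n,((p2w(d,np.array(a)/2.3+[200,20],z)[:,:2]-[.5963,.1731])@A.T*1e3).round(1).tolist())
f("top rear, frontL, frontR",[(277,256),(187,550),(370,550),(187,440),(372,440)],.046)
f("c2 rear",[(277,102)],.038); f("flange ends",[(176,75),(374,75),(180,425),(372,425)],.0535)
E
```

```text
top rear, frontL, frontR [[2.5, -0.2], [-97.2, 31.9], [-97.3, -32.9], [-57.8, 30.7], [-57.8, -32.5]]
c2 rear [[49.6, -0.3]]
flange ends [[54.4, 29.8], [54.3, -29.5], [-51.3, 32.0], [-51.4, -31.6]]
```

```bash
python3 - <<'E'
from h import *
a=[np.pi,0,RY]
r.movel(rk(-.067,-.0006,.29),a,feed=.2); r.movel(rk(-.067,-.0006,.231),feed=.1); F("down")
hand.command_gripper(.058,50); r.hold(.2); F("grip")
r.movel(rk(-.067,-.0006,.2322),feed=.02); F("lift")
r.movel(rk(-.15,-.0006,.2322),feed=.1); F("out")
r.movel(rk(-.15,-.0006,.30),feed=.15); F("up")
d=snap("wrist","out1");s=snap("scene","out1s")
w=d["img"][:,:,::-1];s=s["img"][:,:,::-1]
q=w2p(np.load("pics/out1s.npy",allow_pickle=True).item(),rk(-.1,0,.11))[0].astype(int); print(q)
c=s[max(0,q[1]-90):q[1]+90,max(0,q[0]-95):q[0]+95]
cv2.imwrite("pics/z5.png",np.hstack([cv2.resize(w,(440,330)),cv2.resize(c,(348,330),interpolation=cv2.INTER_CUBIC)]))
E
```

```text
down 13.93 pos [0.5794 0.1084 0.2315] F [ 0.9   0.26 -0.51] M [ 0.   -0.06  0.  ] w 0.0941
grip 14.72 pos [0.5785 0.1084 0.231 ] F [-3.18 -0.25  4.07] M [0.08 0.89 0.03] w 0.063
lift 14.97 pos [0.5785 0.1084 0.2317] F [-4.    0.44 -0.63] M [0.03 0.73 0.05] w 0.0635
out 15.95 pos [0.5573 0.029  0.2323] F [-0.16  0.16 -2.21] M [-0.04 -0.01  0.04] w 0.0631
up 16.55 pos [0.5567 0.0286 0.2997] F [-0.32  0.13 -1.72] M [-0.04 -0.02 -0.05] w 0.063
[342 249]
```

View pics/z5.png

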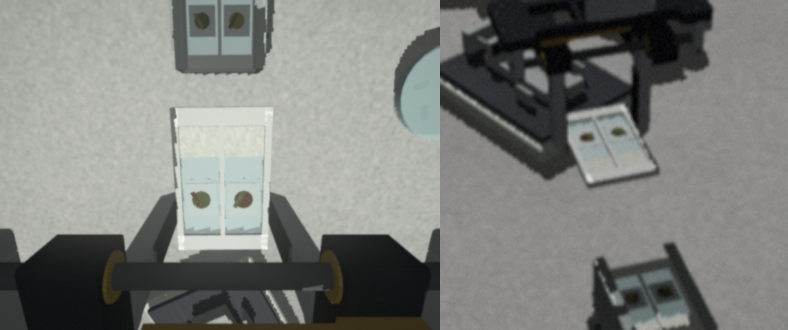

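```bash
python3 - <<'E'
from h import *
d=np.load("pics/out1.npy",allow_pickle=True).item()
P=np.array([.5567,.0286]);f=frame(P,RY)
for tilt in(0,.03,-.03):
  q=[f(x,y,.2997-.185-(x)*tilt) for x,y in((.0696,.032),(.0696,-.032),(-.0304,.032),(-.0304,-.032))]
  print(tilt,w2p(d,q).round(1).tolist())
m=finder.masks_of("wrist","top_carrier_mid")
for x in m[:2]:
  k=x["mask"];ys=np.where(k.any(1))[0];print(x["conf"],x["location"],ys.min(),ys.max(),[(y,np.where(k[y])[0].min(),np.where(k[y])[0].max()) for y in(ys.min()+3,ys.min()+30,250,300,330) if k[y].any()])
g=d["img"].mean(2);print("col323 rows150-165",g[148:166,323].round().tolist());print("rows 350-372",g[348:372,323].round().tolist())
print("row170 L",g[175,244:262].round().tolist(),"R",g[175,384:402].round().tolist())
E
```

```text
0 [[243.6, 157.6], [394.2, 157.5], [255.0, 364.3], [384.2, 364.4]]
0.03 [[244.6, 157.3], [393.4, 157.3], [254.7, 365.4], [384.5, 365.4]]
-0.03 [[242.6, 157.8], [395.1, 157.8], [255.3, 363.3], [384.0, 363.3]]
0.79 [320.9, 252.4] 155 363 [(np.int64(158), np.int64(247), np.int64(396)), (np.int64(185), np.int64(248), np.int64(394)), (250, np.int64(253), np.int64(392)), (300, np.int64(257), np.int64(390)), (330, np.int64(258), np.int64(389))]
0.16 [322.2, 50.3] 0 101 [(np.int64(3), np.int64(269), np.int64(369)), (np.int64(30), np.int64(270), np.int64(368))]
col323 rows150-165 [178.0, 178.0, 178.0, 178.0, 177.0, 175.0, 170.0, 169.0, 185.0, 204.0, 212.0, 212.0, 213.0, 213.0, 212.0, 213.0, 212.0, 213.0]
rows 350-372 [216.0, 216.0, 216.0, 216.0, 215.0, 215.0, 215.0, 215.0, 215.0, 216.0, 216.0, 216.0, 215.0, 208.0, 183.0, 146.0, 110.0, 96.0, 92.0, 92.0, 90.0, 90.0, 90.0, 90.0]
row170 L [188.0, 187.0, 179.0, 157.0, 131.0, 114.0, 111.0, 119.0, 156.0, 206.0, 227.0, 234.0, 236.0, 233.0, 224.0, 216.0, 212.0, 211.0] R [213.0, 218.0, 225.0, 227.0, 223.0, 218.0, 215.0, 213.0, 214.0, 217.0, 219.0, 218.0, 204.0, 189.0, 181.0, 182.0, 183.0, 184.0]
```

```bash
python3 - <<'E'
from h import *
a=[np.pi,0,SY]; G=.0196
r.movel(st(.008-G,0,.30),a,feed=.15); F("above")
r.movel(st(.008-G,0,.241),feed=.1); r.hold(.1); F("low")
d=snap("wrist","low1")
r.movel(st(-.0037-G,0,.241),feed=.04); r.hold(.2); F("pressed")
d2=snap("wrist","low2")
# overlay expected stop, guides
for d,c in((d,.008),(d2,-.0037)):
    print(w2p(d,[st(.05,.022,.044),st(.05,-.022,.044),st(.06,.022,.044),st(.06,-.022,.044),st(c+.05,.032,.056),st(c+.05,-.032,.056)]).round(1).tolist())
z=[cv2.resize(d["img"][:,:,::-1][100:400,200:450],None,fx=1.6,fy=1.6,interpolation=cv2.INTER_CUBIC) for d in (d,d2)]
cv2.imwrite("pics/z6.png",np.hstack(z)[:600,:800])
E
```

```text
above 18.4 pos [ 0.5135 -0.1987  0.3   ] F [ 0.53 -0.47 -1.99] M [-0.11 -0.08  0.08] w 0.0632
low 19.24 pos [ 0.5136 -0.1996  0.2417] F [-0.55 -1.09 -0.45] M [-0.03 -0.12  0.02] w 0.0633
pressed 19.93 pos [ 0.5159 -0.2099  0.2411] F [-0.96  6.64  0.88] M [ 1.14  0.05 -0.1 ] w 0.0635
[[270.5, 171.1], [365.8, 171.1], [269.7, 148.8], [366.4, 148.8], [242.5, 154.5], [392.9, 154.4]]
[[270.1, 148.5], [367.1, 148.5], [269.3, 125.5], [367.8, 125.5], [243.1, 158.2], [393.4, 158.2]]
```

View pics/z6.png

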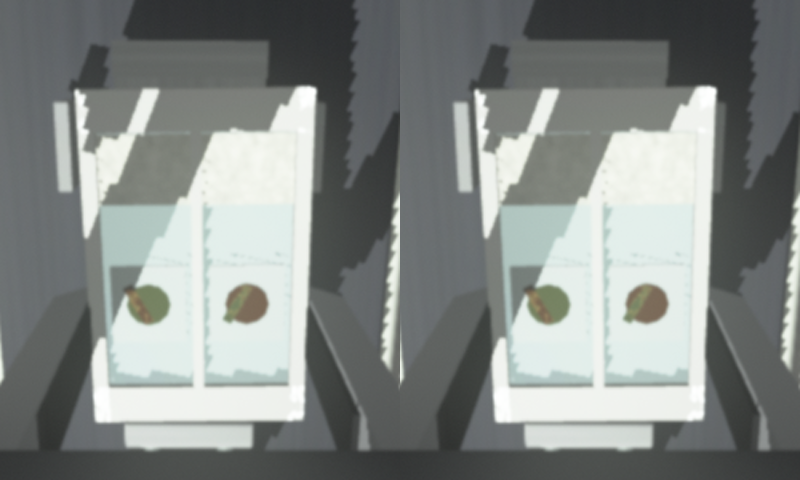

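```bash
python3 - <<'E'
from h import *
G=.0196;y=.0012
r.movel(st(-.005-G,y,.241),feed=.03); F("pressed")
for z in(.238,.2355,.234,.2332,.2326):
    r.movel(st(-.005-G,y,z),feed=.03); r.hold(.15); F(z)
d=snap("wrist","low3")
print(w2p(d,[st(.05,.022,.044),st(.05,-.022,.044)]).round(1).tolist())
a=cv2.resize(d["img"][:,:,::-1][110:400,200:450],None,fx=2,fy=2,interpolation=cv2.INTER_CUBIC);cv2.imwrite("pics/z7.png",a)
E
```

```text
pressed 20.23 pos [ 0.5155 -0.2112  0.2411] F [0.47 6.84 0.48] M [ 1.35 -0.27  0.01] w 0.0632
0.238 20.63 pos [ 0.5151 -0.2112  0.2379] F [ 0.47  6.22 -0.59] M [ 1.35 -0.09 -0.06] w 0.0632
0.2355 21.03 pos [ 0.5149 -0.2112  0.2354] F [-0.68  5.44 -0.09] M [ 1.24  0.   -0.07] w 0.0634
0.234 21.43 pos [ 0.5148 -0.2113  0.2339] F [-1.16  5.47  0.48] M [ 1.27  0.06 -0.06] w 0.0635
0.2332 21.83 pos [ 0.5148 -0.2113  0.2333] F [-1.3   5.26  3.09] M [ 1.22  0.18 -0.07] w 0.0633
0.2326 22.23 pos [ 0.5148 -0.2113  0.2333] F [-1.79  5.78  6.49] M [ 1.36  0.52 -0.13] w 0.0631
[[270.6, 146.4], [372.3, 146.4]]
```

View pics/z7.png

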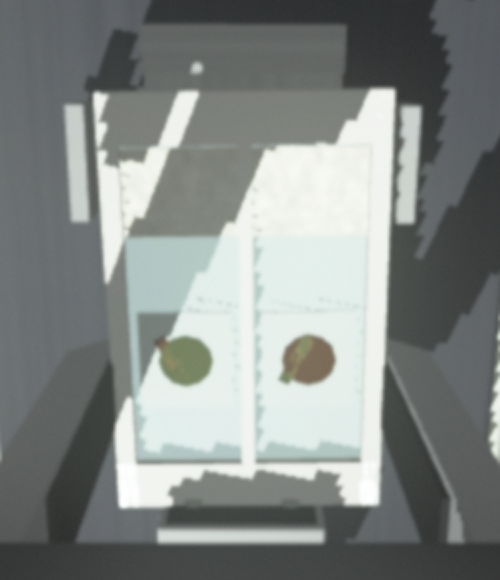

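```bash
python3 - <<'E'
from h import *
G=.0196;y=.0012
r.movel(st(-.005-G,y,.2331),feed=.03); F("pre")
hand.command_gripper(.094); r.hold(.5); F("open")
snap("wrist","rel1")
r.movel(st(-.005-G,y,.30),feed=.08); r.movel(st(-.06,0,.36),feed=.2); r.hold(.2);F("up")
d=snap("wrist","rel2"); snap("top","rel2t")
s=snap("scene","rel2s")
q=w2p(s,st(0,0,.045))[0].astype(int)
a=cv2.resize(d["img"][:,:,::-1][60:270,240:410],(389,480),interpolation=cv2.INTER_CUBIC)
b=cv2.resize(s["img"][:,:,::-1][q[1]-45:q[1]+45,q[0]-38:q[0]+38],(405,480),interpolation=cv2.INTER_CUBIC)
cv2.imwrite("pics/z8.png",np.hstack([a,b]))
E
```

```text
pre 22.53 pos [ 0.5148 -0.2113  0.2333] F [-1.62  6.55  2.5 ] M [ 1.28  0.33 -0.07] w 0.0631
open 23.69 pos [ 0.5148 -0.2125  0.2331] F [ 0.31  0.56 -0.2 ] M [ 0.01 -0.04 -0.04] w 0.094
up 25.43 pos [ 0.523  -0.2459  0.3586] F [0.4  0.35 0.37] M [ 0.04 -0.15  0.04] w 0.0941
```

View pics/z8.png

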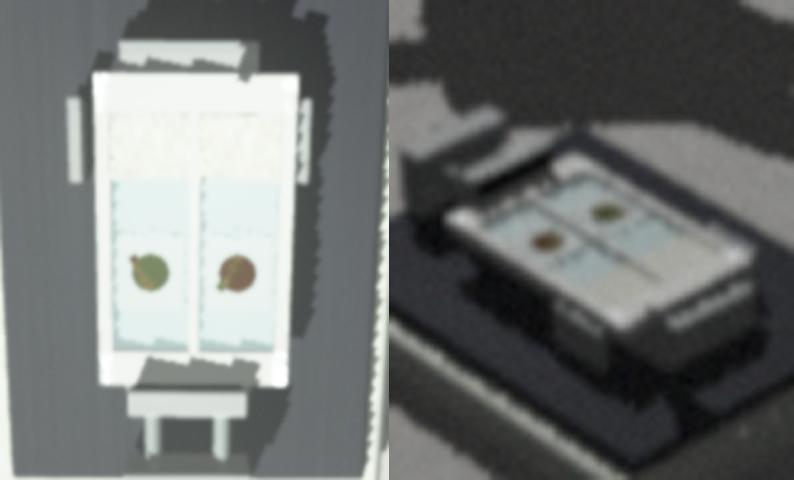

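```bash
python3 - <<'E'
from h import *
d=np.load("pics/rel2.npy",allow_pickle=True).item()
A=np.array([[np.cos(SY),np.sin(SY)],[-np.sin(SY),np.cos(SY)]])
def f(n,a,z): print(n,((p2w(d,np.array(a)*[170/389,210/480]+[240,60],z)[:,:2]-[.5108,-.1882])@A.T*1e3).round(1).tolist())
f("front",[(93,73),(299,74)],.048);f("rear",[(100,385),(288,386)],.048)
f("stop outer (60)",[(120,41),(240,41)],.044);f("jaw edge (-50)",[(128,391),(247,391)],.0565)
f("guides far,near outer L/R",[(66,98),(68,183),(312,98),(310,183)],.044)
E
```

```text
front [[50.2, 30.0], [49.9, -34.6]]
rear [[-50.2, 30.5], [-50.5, -34.1]]
stop outer (60) [[60.1, 21.6], [60.1, -16.1]]
jaw edge (-50) [[-50.3, 20.2], [-50.2, -19.5]]
guides far,near outer L/R [[43.2, 39.2], [16.9, 39.6], [43.2, -39.4], [17.0, -39.7]]
```

```bash
python3 - <<'E'
from h import *
d=np.load("pics/out1.npy",allow_pickle=True).item()
print(w2p(d,[rk(-.0504,-.012,.038),rk(-.0504,-.012,.014),rk(-.052,.03,.0535)]).round(1).tolist())
cv2.imwrite("pics/z9.png",np.hstack([cv2.resize(d["img"][:,:,::-1][0:120,250:400],(500,400),interpolation=cv2.INTER_CUBIC)]))
g=d["img"].mean(2); c=int(w2p(d,rk(-.0504,-.012,.038))[0,0]);print(c,g[60:110,c].round().astype(int).tolist())
E
```

```text
[[339.8, 100.3], [338.4, 103.8], [266.0, 100.7]]
339 [159, 158, 158, 158, 159, 158, 159, 159, 159, 159, 159, 159, 159, 160, 159, 160, 159, 158, 153, 136, 113, 104, 102, 101, 101, 102, 102, 102, 101, 102, 102, 102, 103, 102, 103, 102, 102, 103, 102, 99, 96, 96, 98, 94, 89, 103, 137, 166, 175, 177]
```

```bash
python3 - <<'E'
from rig import workorder,telemetry
workorder.job_done(); print(telemetry.state()["t"])
E
```

```text
the job is handed in; nothing more can be done
the job is handed in; nothing more can be done
```

The top carrier is clamped in the holder, and the job was handed in at about 25.5 s of the 54 s. I pushed it out from the rear with closed fingertips, gripped its sides outside the mouth and pulled it clear. I then pressed it against the jaw, lowered it until the seat took the load, and let go.

**Final checks, from the last wrist picture after release (seat frame, mm):**

| Item | Measured | Expected |
|---|---|---|
| Carrier ends | +50 and −50.3 | fixed stop face at +50 |
| Jaw face | −50.3 (about 5 mm pushed back) | −50 when clamped |
| Carrier outline | 100.4 × 64.6 | 100 × 64, so it lies flat |

- **Level:** the one check while it was carried showed it level.
- **Robot:** nothing is touching the carrier; the wrist force is close to zero and the gripper is raised clear.
- **Second carrier:** its front edge stayed within about 1 mm of where it was when I pulled the top one out. I did not measure the third and bottom carriers.
- **Jar, dish and slide box:** I never worked near them, but I did not measure them again at the end.

**What did not go exactly to plan:**
- **Push distance:** the push went about 4 mm further than I meant, because the finger is deeper than its pad. The carrier stayed level on the stack.
- **Side position:** the carrier lies about 2 mm off centre between the side guides. That leaves only about 0.5 mm on one side, though it is still between them.
- **Last picture:** a final close-up of the rack was refused by the 12-picture limit, so the second carrier was checked from pixel values instead.

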